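Tuck the cover strip under the lap of the filled mould and hold it down

TASK

One of the two grey moulds holds a yellow core, the other a blue one. Take the aluminium cover strip by its black handle and slide its front edge under the red lap of the mould with the yellow core, centred and square, until the black line across the strip is hidden under the lap, without lifting the lap. Finish while still gripping the strip and pressing it firmly flat onto the mould's deck; leave the cores, tin and cup where they are.

Things in the scene. Friction and masses are not known exactly. Their poses are not given: they have to be found in the camera images.
- strip: Aluminium cover strip, a flat plate 80 (x) by 110 (y) by 4 mm thick, 105 to 195 g, flat on the table between the moulds. Origin: centre of its underside; x points to the front edge, away from the robot. Upright black handle on top: 34 (x) by 14 (y) mm, from 4 to 44 mm above the underside, centred at x = -18 mm, y = 0; grip its 14 mm. A black line runs across the top 20 mm behind the front edge.
- strip_edge (a point): Middle of the strip's front edge, on its underside, 40 mm ahead of the strip's origin.
- mould_a: One of two identical fixed grey moulds, 180 (x) by 130 (y) mm, one left, one right (a and b may be either). Origin: centre of the underside; x points away from the robot (within 0.2 rad) to its red lap. Deck 60 mm above the table, level from x = -90 to 50 mm, with a 44 mm square cavity at x = -12 mm holding a round core. From x = 50 mm a hinge block 8 mm above the deck is the stop.
- deck_a: The fixed lighter grey top deck of mould_a, on which the strip is pressed; 30 mm thick; origin 30 mm above the table on the mould's axis, axes as the mould.
- nose_a (a point): Point on the deck surface (60 mm above the table) of mould_a straight below the middle of the lap's free edge; axes as the mould (x goes in under the lap, 37 mm to the stop). The clear gap between deck and lap is 8 mm high (a little more at the upturned edge), 130 mm wide and open at both sides.
- lap_a (a joint): Hinge of the red lap of mould_a, rad: 0 lying down as at the start, growing as the free edge is lifted. A 150 g steel leaf 4 mm thick, 130 mm wide, held down only by its weight; hinge 67 mm behind its free edge. Its top is 72 mm above the table; the first 7 mm at the free edge turn up to 76 mm.
- mould_b: One of two identical fixed grey moulds, 180 (x) by 130 (y) mm, one left, one right (a and b may be either). Origin: centre of the underside; x points away from the robot (within 0.2 rad) to its red lap. Deck 60 mm above the table, level from x = -90 to 50 mm, with a 44 mm square cavity at x = -12 mm holding a round core. From x = 50 mm a hinge block 8 mm above the deck is the stop.
- deck_b: The fixed lighter grey top deck of mould_b, on which the strip is pressed; 30 mm thick; origin 30 mm above the table on the mould's axis, axes as the mould.
- nose_b (a point): Point on the deck surface (60 mm above the table) of mould_b straight below the middle of the lap's free edge; axes as the mould (x goes in under the lap, 37 mm to the stop). The clear gap between deck and lap is 8 mm high (a little more at the upturned edge), 130 mm wide and open at both sides.
- lap_b (a joint): Hinge of the red lap of mould_b, rad: 0 lying down as at the start, growing as the free edge is lifted. A 150 g steel leaf 4 mm thick, 130 mm wide, held down only by its weight; hinge 67 mm behind its free edge. Its top is 72 mm above the table; the first 7 mm at the free edge turn up to 76 mm.
- core_yellow: Yellow round core, 38 mm across, 26 mm high, lying loose in the cavity of one of the moulds, its top 4 mm below the deck; origin at the centre of its underside. The mould that holds it is the one to cover.
- core_blue: Blue round core, same shape, in the cavity of the other mould, which is to be left open.
- wax_tin: Closed metal tin, 60 mm across, 55 mm high, standing beyond the strip; bystander; origin at the centre of its underside.
- cup: Empty white mixing cup, 56 mm across, 60 mm high, standing beside the tin; bystander; origin at the centre of its underside.

How it is judged (in metres and radians):
On the way, in this order (a step that is already met when the one before it is completed fails the run):
1. the strip is gripped and lifted off the table (height (world z) of strip above 0.045 m and contact force between the fingers and strip above 1 N), for 0.1 s.
2. the strip's front edge is under the lap of the mould with the yellow core (((x of strip_edge in the frame of nose_a above 0.008 m and z of strip_edge in the frame of nose_a between -0.003 and 0.004 m and y of strip_edge in the frame of nose_a between -0.02 and 0.02 m and horizontal distance between core_yellow and mould_a below 0.04 m) or (x of strip_edge in the frame of nose_b above 0.008 m and z of strip_edge in the frame of nose_b between -0.003 and 0.004 m and y of strip_edge in the frame of nose_b between -0.02 and 0.02 m and horizontal distance between core_yellow and mould_b below 0.04 m))), for 0.1 s.
At the end, for the whole second after the job is handed in: On the mould with the yellow core the strip's front edge is 18 mm or more under the lap, within 20 mm of its middle, within 4 mm of the deck; square to 0.1 rad, level to 0.04 rad, gripped, at rest, pressed on the deck with over 4 N; both laps down (under 0.03 rad) (((x of strip_edge in the frame of nose_a above 0.018 m and z of strip_edge in the frame of nose_a between -0.003 and 0.004 m and y of strip_edge in the frame of nose_a between -0.02 and 0.02 m and horizontal distance between core_yellow and mould_a below 0.04 m and angle between the x axis of strip and the x axis of mould_a, either way round below 0.1 rad and angle between strip's own z axis and vertical below 0.04 rad and contact force between strip and deck_a above 4 N) or (x of strip_edge in the frame of nose_b above 0.018 m and z of strip_edge in the frame of nose_b between -0.003 and 0.004 m and y of strip_edge in the frame of nose_b between -0.02 and 0.02 m and horizontal distance between core_yellow and mould_b below 0.04 m and angle between the x axis of strip and the x axis of mould_b, either way round below 0.1 rad and angle between strip's own z axis and vertical below 0.04 rad and contact force between strip and deck_b above 4 N)) and value of joint each of lap_a, lap_b below 0.03 rad and contact force between the fingers and strip above 1 N and linear speed of strip below 0.02 m/s); the arm keeps its last pose, push and grip.
It fails at once if a lap is lifted (more than 0.06 rad, 4 mm at its free edge) (value of joint any of lap_a, lap_b above 0.06 rad).
It fails at once if a core, the tin or the cup is moved by more than 25 mm (distance of any of core_yellow, core_blue, wax_tin, cup from where it was at the start of the episode above 0.025 m).
It also fails if it takes over 56 s, if anything falls off the work surface, if the arm or the gripper's body presses on something with over 40 N, if the wrist force passes 120 N, or if a joint passes its speed limit or range.

ROBOT

A 6-joint arm with a two-finger parallel gripper is mounted at the origin on the work surface. World frame = base frame: x ahead of the robot, y to its left, z up, the work surface at z = 0. Lengths are in mm, angles in rad, forces in N, time in s.
With the tool pointing down it reaches from about 275 to 1000 mm from the base axis. Payload 8.4 kg.
Tool frame: the origin (TCP) lies midway between the tips of the shut fingers; the grasp point (between the pads) lies 19 mm behind it; y points along the fingers, z is the direction in which the jaws open and shut, and the axes are right-handed (so a half turn about y gives the same grasp; the last joint's range is limited). The gripper opens to 85 mm and grips with 20 to 120 N. Pads are 22 mm wide; open, the fingers measure 114 mm over their backs; the gripper's body (76 mm by 85 mm) begins 54 mm behind the grasp point. The pads swing forward as they close: fully open they stand 13 mm farther back than shut.
Start: joints at [1.299, 0.353, 1.633, -0, 1.155, -0.002], TCP at [166.585, 602.393, 231.281] pointing down, gripper open.
Joint ranges: [-2.63, 2.63], [-0.92, 2.1], [0.06, 2.66], [-1.3, 4.44], [0, 2.69], [-3.02, 3.02]. Speed limits (rad/s): [2.22, 2.22, 2.79, 3.14, 3.14, 3.14].

INTERFACE

Orientations are given as [roll, pitch, yaw] about the fixed x, y, z axes, in that order (R = Rz(yaw) Ry(pitch) Rx(roll)).
In Python, from rig import r, imaging gives the robot as it stands. The module is installed in compiled form; this text tells all that it offers.
- The arm moves only by the tool send_rows, never from a script. Its argument "series" is a list of rows, each a list of 6 numbers: the shift along the tool's x, y, z in m, then the turn, a rotation vector about the tool's x, y, z in degrees. In form: [[dx, dy, dz, ax, ay, az], ...]. A call has 1 to 8 rows; each row shifts and turns the commanded pose from where the row before left it, along the tool's axes as they then stand; what a row does not reach is not made up. A row lasts 1/10 s, in which the tool goes at most 50 mm and 8.59 degrees, less where a joint would pass 70% of its speed; a pose out of reach is approached as far as the arm can. A call is refused whole if a number of a shift passes 0.05 or a number of a turn 8.59, either way. A call with a gripper value outside its range is refused whole. "gripper" is the opening, from 0 (shut) to 1 (fully open), set as the call begins (left out, the last holds). The fingers move at their own pace and stop on an object; "squeeze" is the grip in N (left out, the last holds). Time passes only in rows, so rows that do not move let the fingers close. It gives the time, the measured TCP pose, the force and the opening at its end, in the units of the state.
- r.sense(): the state, without advancing time (a new reading comes with each control period).
- imaging.grab_frame(name): name is "scene" or "top"; returns a dict with "frame" (420x560x3 uint8, red, green, blue), "depth" (420x560 float32, mm along the optical axis (not along the pixel's ray), 0 where there is no reading), "intrinsics" (3x3 intrinsics, pixels), "origin" and "rotation" of the camera in the world. Camera axes: x right, y down, z forward; pixel columns grow to the right and rows downward; lengths in mm; the calibration is good to about 2 mm. A picture is of the moment at which its call begins.
- r.sign_off(): hands the job in, once; it reports no verdict.
The state is a dict: "clock": time; "qpos": joint angles; "qvel": joint speeds; "joint_efforts": joint torques, N m; "eef_pos": TCP position; "tcp_rot": TCP orientation; "contact_force": force on the tool from outside, world axes, zero at the start; "wrist_torque": the same for the moment, N m; "opening": opening from 0.0 (shut) to 1.0 (fully open).
Only numpy, scipy, OpenCV 4.12 (cv2) and the standard library are available. Lean on these libraries where they do the work, as an engineer would, in place of code of your own. Each camera call takes 0.05 s, during which the arm holds its last target.

## Working session

There is one attempt and no reset: what is moved stays moved. The work goes in short steps, Python scripts to look and compute and a tool call to move; the robot and the scene stay as the last step left them, time stands still between calls to the robot, and variables do not carry over. Pictures are saved under pics/ and viewed, and the job is handed in when it is done.

Besides the shell and the picture viewer there is one more tool, called after "Call:" as name(argument=value, ...), one argument or row to a line, values as JSON. send_rows: Moves the arm, as the interface text tells. Its arguments: {"type":"object","properties":{"series":{"type":"array","items":{"type":"array","items":{"type":"number"}}},"gripper":{"type":"number"},"squeeze":{"type":"number"}},"required":["series"]}

```bash
mkdir -p pics; python3 - <<'E'
from rig import r, imaging
import cv2, numpy as np
s=r.sense(); print(s)
for n in ("scene","top"):
    f=imaging.grab_frame(n); np.savez(f"{n}0.npz",**f)
    cv2.imwrite(f"pics/{n}0.png",f["frame"][:,:,::-1]); print(n,f["intrinsics"],f["origin"],f["rotation"])
E
```

```text
{'clock': 0.0, 'qpos': array([ 1.29856811e+00,  3.53678110e-01,  1.63416555e+00,  1.17187459e-05,
        1.15522432e+00, -2.34908746e-03]), 'qvel': array([ 0.00074864, -0.00012416,  0.00129748, -0.00146559,  0.00289224,
        0.00065347]), 'joint_efforts': array([ 1.20172001e-03, -6.05250049e+01, -3.42072988e+01,  1.14380728e-04,
        9.16147255e-03,  2.89362629e-05]), 'eef_pos': array([166.46430453, 601.89986555, 230.52954373]), 'tcp_rot': array([-1.57227163e+00,  1.41799689e-05, -2.69883882e-01]), 'contact_force': array([ 0.20219493,  0.0416187 , -0.43870423]), 'wrist_torque': array([-0.00477121, -0.03127643,  0.02794661]), 'opening': 0.9981348129433198}
scene [[460.20894477   0.         276.82797447]
 [  0.         460.20894477 202.40445175]
 [  0.           0.           1.        ]] [1144.1710306   460.95365144  588.72767171] [-2.1845063  -0.02292316  2.28117622]
top [[391.95375146   0.         275.65212916]
 [  0.         391.95375146 202.30736472]
 [  0.           0.           1.        ]] [508.13764189 -18.52422805 863.48898765] [-3.02085741  0.00855651 -1.55802769]
```

View pics/scene0.png

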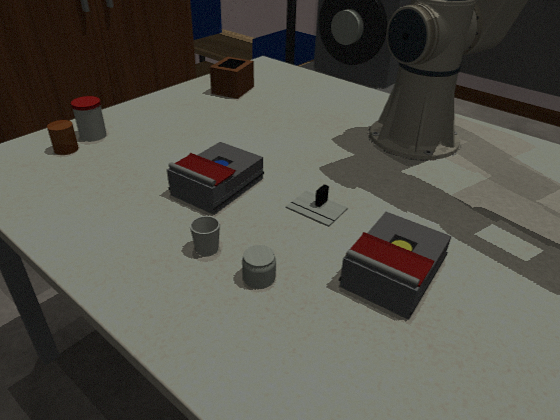

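View pics/top0.png

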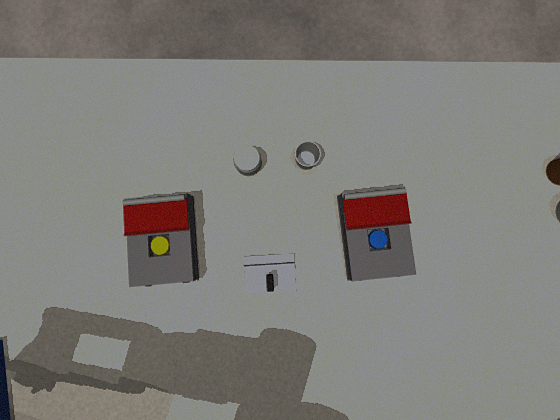

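```bash
cat > h.py <<'E'
import numpy as np, cv2
from scipy.spatial.transform import Rotation as R
def cloud(f):
    K=f["intrinsics"]; d=f["depth"].astype(float)
    v,u=np.indices(d.shape); P=np.stack([(u-K[0,2])/K[0,0]*d,(v-K[1,2])/K[1,1]*d,d],-1)
    M=R.from_euler("xyz",f["rotation"]).as_matrix()
    W=P@M.T+f["origin"]; W[d<=0]=np.nan; return W
def rect(p):
    (c,s,a)=cv2.minAreaRect(p[:,:2].astype(np.float32)); return np.round(c,1),np.round(s,1),round(a,2)
E
python3 - <<'E'
from h import *
for n in ("top","scene"):
    f=np.load(n+"0.npz"); W=cloud(f); hsv=cv2.cvtColor(f["frame"],cv2.COLOR_RGB2HSV); z=W[...,2]
    t=np.nanmedian(z[(abs(z)<15)]); print(n,"table",t)
    H,S,V=[hsv[...,i].astype(int) for i in range(3)]
    roi=(W[...,0]>200)&(W[...,0]<750)&(abs(W[...,1])<400)
    red=((H<8)|(H>172))&(S>150)&(V>60)&roi
    for nm,m in (("redL",red&(W[...,1]>60)),("redR",red&(W[...,1]<60)),("yel",(H>22)&(H<35)&(S>150)&roi),("blue",(H>95)&(H<125)&(S>150)&roi)):
        p=W[m]; 
        if len(p)<20: print(nm,len(p));continue
        print(nm,len(p),rect(p),"mean",p.mean(0).round(1),"z",np.percentile(p[:,2],[2,50,98]).round(1))
    for nm,y in (("L",1),("R",-1)):
        m=roi&(abs(z-t-60)<5)&(W[...,1]*y>90)&~red
        p=W[m]; print("deck",nm,rect(p),np.median(p[:,2]))
        m=roi&(z-t>40)&(W[...,1]*y>90); p=W[m]; print("mould",nm,rect(p))
    if n=="top":
        reg=np.zeros(z.shape,bool);reg[240:305,230:310]=1
        m=reg&(V>0)&(S<40)
        print("strip V",V[272,235:305:5],z[272,235:305:5].round(1))
        h=reg&(z-t>30); p=W[h]; print("handle",rect(p),p.mean(0),np.median(p[:,2]))
        s=f["frame"][235:310,225:320]; cv2.imwrite("pics/strip.png",cv2.resize(s,None,fx=8,fy=8,interpolation=cv2.INTER_NEAREST)[:,:,::-1])
E
```

```text
top table 0.2928206914821203
redL 1880 (array([570.1, 232.9]), array([ 62.2, 129.9]), 7.0) mean [570.5 232.7  72.5] z [69.4 72.4 76.2]
redR 1925 (array([ 589.2, -214. ]), array([ 64.1, 130. ]), 6.12) mean [ 588.4 -214.    72.4] z [69.5 72.3 76.2]
yel 289 (array([516.3,   3.7]), array([ 37.6, 497.5]), 0.25) mean [514.6 225.   55. ] z [37.2 56.  58.8]
blue 282 (array([530.6, -40.3]), array([ 38.1, 406.6]), 0.92) mean [ 532.8 -218.6   55.4] z [42.7 56.1 59.2]
deck L (array([525.3, 228.9]), array([177.8, 131.2]), 5.94) 60.17280885805934
mould L (array([526.6, 229.4]), array([180.3, 131.8]), 5.86)
deck R (array([ 597.4, -195.2]), array([313.6, 144.6]), 17.28) 60.123048740076854
mould R (array([ 599.5, -202.3]), array([313.3, 159.9]), 17.15)
strip V [136 145 142 146 150 146 134  69 105 146 147 146 140 143] [-0.8  0.9  4.9  2.   8.9  5.3  4.   3.3  4.6  3.7  4.9  3.6  0.  -0.3]
handle (array([440.4,   0.8]), array([33.1, 13.8]), 5.72) [440.40424454   0.60367812  44.08831682] 44.14532545360163
scene table -0.9841517273481486
redL 1675 (array([566.9, 235.1]), array([ 63.5, 133.4]), 1.04) mean [565.2 237.6  71.5] z [69.3 71.4 75. ]
redR 787 (array([ 590.7, -213. ]), array([ 65.3, 132.8]), 7.14) mean [ 583.2 -211.3   71.1] z [68.9 70.9 74.5]
yel 118 (array([482.1, 124.3]), array([251.9,  31.7]), 78.01) mean [504.7 219.   53.8] z [32.8 55.1 57.1]
blue 71 (array([ 485.3, -112.6]), array([ 29.4, 263.4]), 19.8) mean [ 501.2 -154.2   45.7] z [ 9.5 54.2 56.6]
deck L (array([527.2, 229.9]), array([183.7, 130.6]), 6.03) 59.04988609306099
mould L (array([527.4, 229.9]), array([184. , 130.8]), 6.02)
deck R (array([ 600.2, -200.9]), array([314.8, 157.8]), 17.1) 58.679918076303636
mould R (array([ 600.6, -202.1]), array([314.9, 160.7]), 17.16)
```

View pics/strip.png

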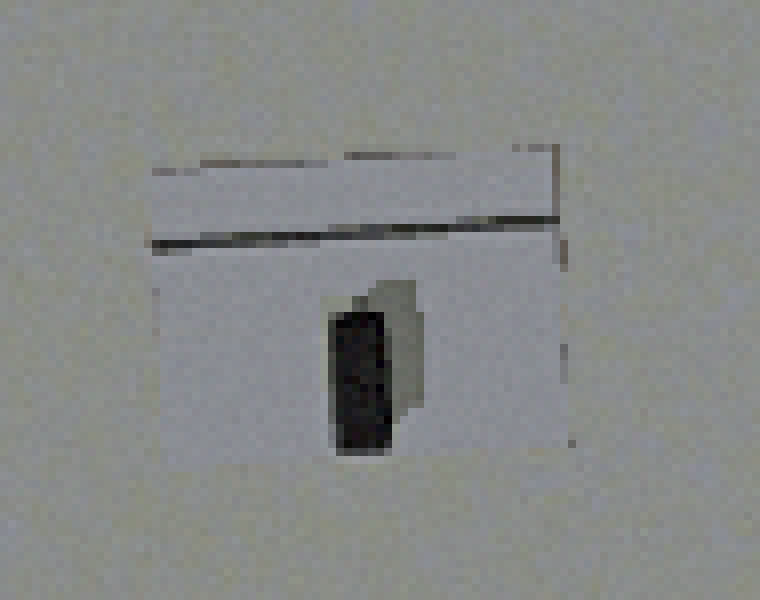

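```bash
cat >> h.py <<'E'
def ray(f,uv,z):
    M=R.from_euler("xyz",f["rotation"]).as_matrix();K=f["intrinsics"];uv=np.atleast_2d(uv).astype(float)
    d=np.c_[(uv-K[:2,2])/K[0,0],np.ones(len(uv))]@M.T
    return f["origin"]+d*((z-f["origin"][2])/d[:,2])[:,None]
E
python3 - <<'E'
from h import *
f=np.load("top0.npz"); o=np.array([224.5,234.5])
q=lambda a:np.array(a)/8+o
p=ray(f,q([[152,172],[560,146],[162,465],[572,443],[152,246],[560,220]]),4.3).round(1); print(p)
e=lambda a,b:np.degrees(np.arctan2(*(b-a)[:2][::1]))
for a,b in((0,1),(2,3),(4,5)): d=p[b]-p[a]; print(np.degrees(np.arctan2(d[0],-d[1])))
for a,b in((2,0),(3,1)): d=p[b]-p[a]; print(np.degrees(np.arctan2(d[1],d[0])))
print("centre",p[:4].mean(0))
h=ray(f,q([[328,312],[384,312],[336,455],[392,455]]),44.3); print("handle",h.round(1),h.mean(0))
# mould L deck edges, red edges
s=f["frame"][185:295,110:215]; cv2.imwrite("pics/mouldL.png",cv2.resize(s,None,fx=5,fy=5,interpolation=cv2.INTER_NEAREST)[:,:,::-1])
W=cloud(f);z=W[...,2]
m=(z>56)&(z<80)&(W[...,1]>120)&(W[...,0]>400)&(W[...,0]<650);P=W[m];print(rect(P))
# line fits of side edges per row
ys=[];
for v in range(202,280):
    u=np.where(m[v])[0]
    if len(u): ys.append((W[v,u[0]],W[v,u[-1]]))
A=np.array(ys)
for k in(0,1):
    c=np.polyfit(A[:,k,0],A[:,k,1],1); print("side",np.degrees(np.arctan(c[0])),"y at 527",np.polyval(c,527))
rows=[]
for u in range(135,185):
    v=np.where(m[:,u])[0]; rows.append((W[v[0],u],W[v[-1],u]))
A=np.array(rows)
for k in(0,1):
    c=np.polyfit(A[:,k,1],A[:,k,0],1); print("end",np.degrees(np.arctan(-c[0])),"x at 229",np.polyval(c,229))
hsv=cv2.cvtColor(f["frame"],cv2.COLOR_RGB2HSV);rd=((hsv[...,0]<8)|(hsv[...,0]>172))&(hsv[...,1]>150)&m
A=np.array([W[np.where(rd[:,u])[0][-1],u] for u in range(128,186)])
c=np.polyfit(A[:,1],A[:,0],1);print("red edge",np.degrees(np.arctan(-c[0])),np.polyval(c,229.5),A[:,2].mean())
E
```

```text
[[493.9  58.5   4.3]
 [502.3 -52.2   4.3]
 [415.9  54.1   4.3]
 [423.2 -56.    4.3]
 [474.   58.1   4.3]
 [482.5 -52.4   4.3]]
4.3393315114681
3.793350535876674
4.398705354995532
3.228647869635615
2.7504007550305682
centre [458.825   1.1     4.3  ]
handle [[459.4   8.8  44.3]
 [459.6  -5.6  44.3]
 [423.4   6.2  44.3]
 [423.6  -8.2  44.3]] [4.41492933e+02 2.80790779e-01 4.43000000e+01]
(array([526.6, 229.4]), array([180.4, 131.7]), 5.94)
side 4.303819110091088 y at 527 292.67564819174504
side 5.843446454572473 y at 527 164.09487440425494
end 5.991133304497252 x at 229 615.870484277659
end 6.077638254065988 x at 229 436.9366613460673
red edge 6.132414745581627 541.2269472177338 75.67910024986654
```

View pics/mouldL.png

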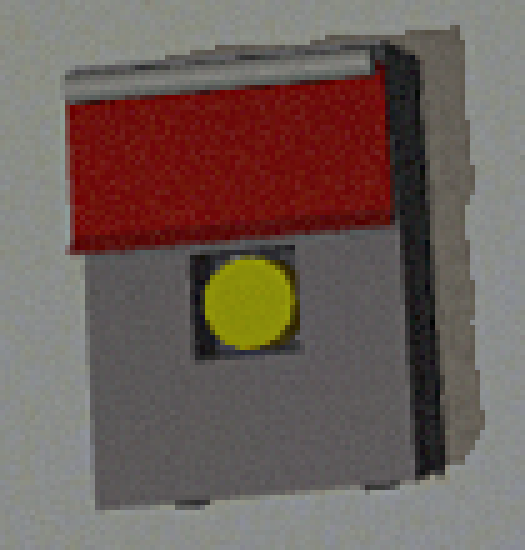

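Call:
send_rows(
  series=[
    [0, 0, 0, 0, -6.5, 0],
    [0, 0, 0, 0, -6.5, 0],
    [0, 0, 0, 0, -6.5, 0],
  ],
  gripper=0.6,
)

```text
clock: 0.4
eef_pos: [166.5, 602.1, 230.8]
tcp_rot: [-1.572, 0.0, 0.075]
contact_force: [-0.6, 0.2, -0.0]
opening: 0.602
```

```bash
cat >> h.py <<'E'
def go(s,pos,yaw):
    M=R.from_euler("xyz",s["tcp_rot"]).as_matrix(); T=R.from_euler("xyz",[-np.pi/2,0,np.radians(yaw)]).as_matrix()
    print("t",s["clock"],"tcp",s["eef_pos"].round(1),np.degrees(s["tcp_rot"]).round(2),"F",s["contact_force"].round(1),"M",s["wrist_torque"].round(2),"open",round(s["opening"],3))
    print("shift(tool,mm)",(M.T@(np.array(pos)-s["eef_pos"])).round(1),"turn deg",R.from_matrix(M.T@T).as_rotvec(degrees=True).round(2))
E
python3 - <<'E'
from h import *
from rig import r
go(r.sense(),[441,0.3,110],4.0)
E
```

```text
t 0.4 tcp [166.5 602.1 230.8] [-9.005e+01  2.000e-02  4.310e+00] F [-0.6  0.2 -0. ] M [ 0.   -0.05 -0.06] open 0.602
shift(tool,mm) [ 228.5  121.2 -620.6] turn deg [ 0.05  0.31 -0.02]
```

Call:
send_rows(
  series=[
    [0.0114, 0.003, -0.031, 0, 0, 0],
    [0.0114, 0.003, -0.031, 0, 0, 0],
    [0.0114, 0.003, -0.031, 0, 0, 0],
    [0.0114, 0.003, -0.031, 0, 0, 0],
    [0.0114, 0.003, -0.031, 0, 0, 0],
    [0.0114, 0.003, -0.031, 0, 0, 0],
    [0.0114, 0.003, -0.031, 0, 0, 0],
    [0.0114, 0.003, -0.031, 0, 0, 0],
  ],
)

```text
clock: 1.2
eef_pos: [275.2, 360.0, 207.0]
tcp_rot: [-1.571, 0.0, 0.071]
contact_force: [0.6, 0.7, 0.3]
opening: 0.598
```

Call:
send_rows(
  series=[
    [0.0114, 0.003, -0.031, 0, 0, 0],
    [0.0114, 0.003, -0.031, 0, 0, 0],
    [0.0114, 0.003, -0.031, 0, 0, 0],
    [0.0114, 0.003, -0.031, 0, 0, 0],
    [0.0114, 0.003, -0.031, 0, 0, 0],
    [0.0114, 0.003, -0.031, 0, 0, 0],
    [0.0114, 0.003, -0.031, 0, 0, 0],
    [0.0114, 0.003, -0.031, 0, 0, 0],
  ],
)

```text
clock: 2.0
eef_pos: [383.7, 119.1, 183.1]
tcp_rot: [-1.571, 0.0, 0.071]
contact_force: [1.0, 0.4, 0.2]
opening: 0.603
```

Call:
send_rows(
  series=[
    [0.0114, 0.005, -0.031, 0, 0, 0],
    [0.0114, 0.005, -0.031, 0, 0, 0],
    [0.0114, 0.005, -0.031, 0, 0, 0],
    [0.0114, 0.005, -0.031, 0, 0, 0],
    [0, 0, 0, 0, 0, 0],
  ],
)

```text
clock: 2.5
eef_pos: [438.7, -2.6, 162.8]
tcp_rot: [-1.572, 0.0, 0.068]
contact_force: [-0.0, 0.8, 0.2]
opening: 0.599
```

```bash
python3 - <<'E'
from h import *
from rig import r,imaging
go(r.sense(),[441,0.3,10],4.0)
E
```

```text
t 2.5 tcp [438.7  -2.6 162.8] [-90.04   0.     3.89] F [-0.   0.8  0.2] M [ 0.01 -0.02  0.01] open 0.599
shift(tool,mm) [  2.5 152.8   2.9] turn deg [ 0.04 -0.11 -0.  ]
```

Call:
send_rows(
  series=[
    [0.0025, 0.025, 0.003, 0, 0, 0],
    [0, 0.025, 0, 0, 0, 0],
    [0, 0.025, 0, 0, 0, 0],
    [0, 0.025, 0, 0, 0, 0],
    [0, 0.02, 0, 0, 0, 0],
    [0, 0.02, 0, 0, 0, 0],
    [0, 0.01, 0, 0, 0, 0],
    [0, 0, 0, 0, 0, 0],
  ],
)

```text
clock: 3.3
eef_pos: [438.9, 3.6, 12.4]
tcp_rot: [-1.571, 0.003, 0.071]
contact_force: [-0.3, -0.5, -0.2]
opening: 0.601
```

```bash
python3 - <<'E'
from h import *
from rig import r,imaging
go(r.sense(),[441,0.3,11],4.0)
f=imaging.grab_frame("scene"); cv2.imwrite("pics/s1.png",cv2.resize(f["frame"][120:260,230:420],None,fx=4,fy=4)[:,:,::-1])
f=imaging.grab_frame("top"); cv2.imwrite("pics/t1.png",cv2.resize(f["frame"][200:340,180:360],None,fx=4,fy=4)[:,:,::-1])
E
```

```text
t 3.3 tcp [438.9   3.6  12.4] [-89.99   0.15   4.06] F [-0.3 -0.5 -0.2] M [-0.06 -0.01  0.08] open 0.601
shift(tool,mm) [ 1.9  1.3 -3.4] turn deg [-0.01  0.06 -0.15]
```

View pics/s1.png

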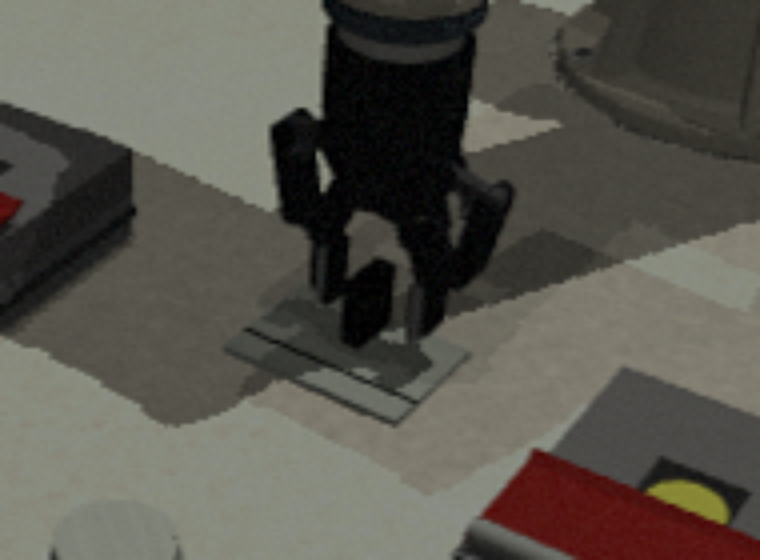

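View pics/t1.png

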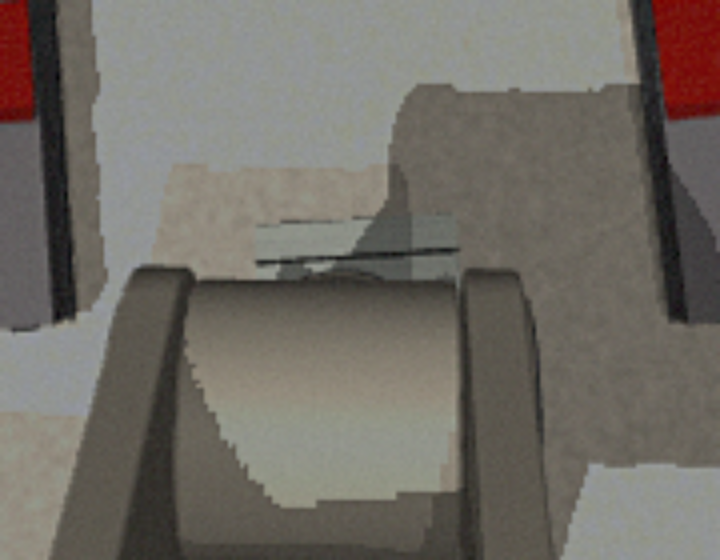

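Call:
send_rows(
  series=[
    [0.002, 0.001, -0.003, 0, 0, 0],
    [0, 0, 0, 0, 0, 0],
    [0, 0, 0, 0, 0, 0],
  ],
)

```text
clock: 3.7
eef_pos: [442.7, 0.2, 12.8]
tcp_rot: [-1.571, -0.001, 0.07]
contact_force: [-0.3, -0.4, -0.5]
opening: 0.596
```

Call:
send_rows(
  series=[
    [0, 0, 0, 0, 0, 0],
    [0, 0, 0, 0, 0, 0],
    [0, 0, 0, 0, 0, 0],
    [0, 0, 0, 0, 0, 0],
    [0, 0, 0, 0, 0, 0],
    [0, 0, 0, 0, 0, 0],
    [0, 0, 0, 0, 0, 0],
    [0, 0, 0, 0, 0, 0],
  ],
  gripper=0,
  squeeze=70,
)

```text
clock: 4.5
eef_pos: [442.3, 0.3, 12.6]
tcp_rot: [-1.571, -0.0, 0.071]
contact_force: [-1.8, -0.6, 5.4]
opening: 0.151
```

```bash
python3 - <<'E'
from h import *
from rig import r,imaging
go(r.sense(),[441,0.3,11],4.0)
f=imaging.grab_frame("scene"); cv2.imwrite("pics/s2.png",cv2.resize(f["frame"][120:260,230:420],None,fx=4,fy=4)[:,:,::-1])
E
```

```text
t 4.5 tcp [4.423e+02 3.000e-01 1.260e+01] [-9.00e+01 -2.00e-02  4.04e+00] F [-1.8 -0.6  5.4] M [-0.05  0.12 -0.05] open 0.151
shift(tool,mm) [-1.3  1.6  0.1] turn deg [0.   0.04 0.02]
```

View pics/s2.png

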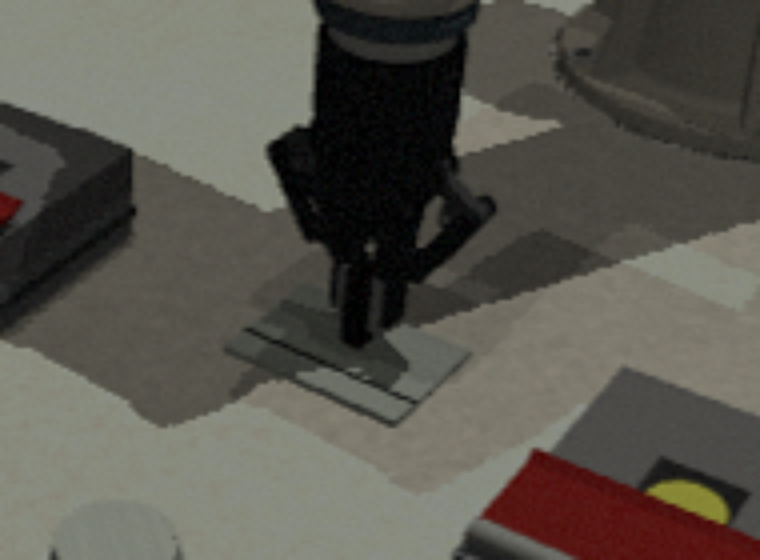

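Call:
send_rows(
  series=[
    [0, -0.005, 0, 0, 0, 0],
    [0, -0.012, 0, 0, 0, 0],
    [0, -0.02, 0, 0, 0, 0],
    [0, -0.025, 0, 0, 0, 0],
    [0, -0.025, 0, 0, 0, 0],
    [0, -0.02, 0, 0, 0, 0],
    [0, -0.01, 0, 0, 0, 0],
    [0, 0, 0, 0, 0, 0],
  ],
)

```text
clock: 5.35
eef_pos: [443.1, 0.3, 130.8]
tcp_rot: [-1.571, -0.003, 0.071]
contact_force: [0.5, -0.5, -0.9]
opening: 0.153
```

```bash
python3 - <<'E'
from h import *
from rig import r,imaging
a=np.radians(6.0);n=np.array([539.5,230.4]);ax=np.array([np.cos(a),np.sin(a)])
print("pre handle",n-70*ax,"final handle",n+(26-58)*ax)
p=n-75*ax
go(r.sense(),[p[0],p[1],130],6.0)
f=imaging.grab_frame("scene"); cv2.imwrite("pics/s3.png",cv2.resize(f["frame"][100:260,230:420],None,fx=4,fy=4)[:,:,::-1])
np.savez("s3.npz",**f)
f=imaging.grab_frame("top"); cv2.imwrite("pics/t3.png",cv2.resize(f["frame"][200:340,180:360],None,fx=4,fy=4)[:,:,::-1])
np.savez("t3.npz",**f)
E
```

```text
pre handle [469.88346732 223.08300757] final handle [507.67529935 227.05508918]
t 5.35 tcp [4.431e+02 3.000e-01 1.308e+02] [-90.01  -0.17   4.04] F [ 0.5 -0.5 -0.9] M [ 0.05 -0.04 -0.02] open 0.153
shift(tool,mm) [ 37.5   0.9 220.1] turn deg [ 0.02 -1.96  0.17]
```

View pics/s3.png

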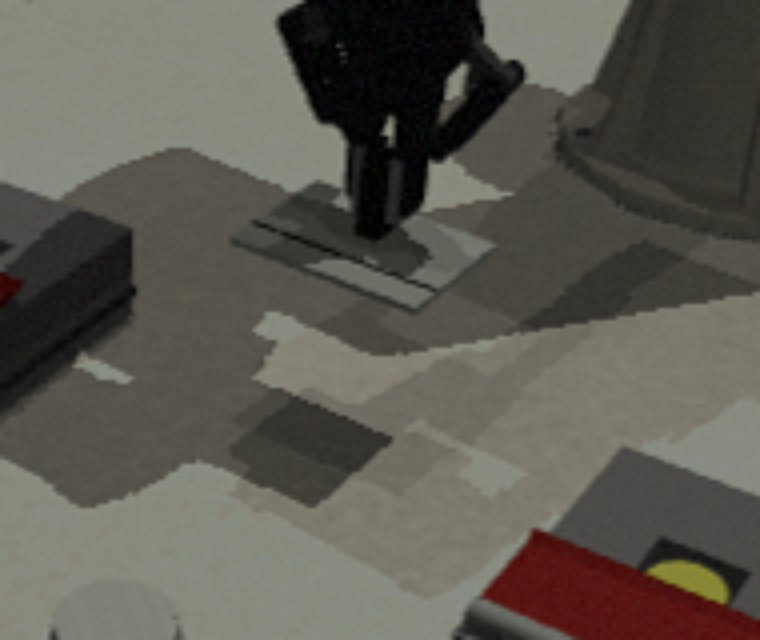

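View pics/t3.png

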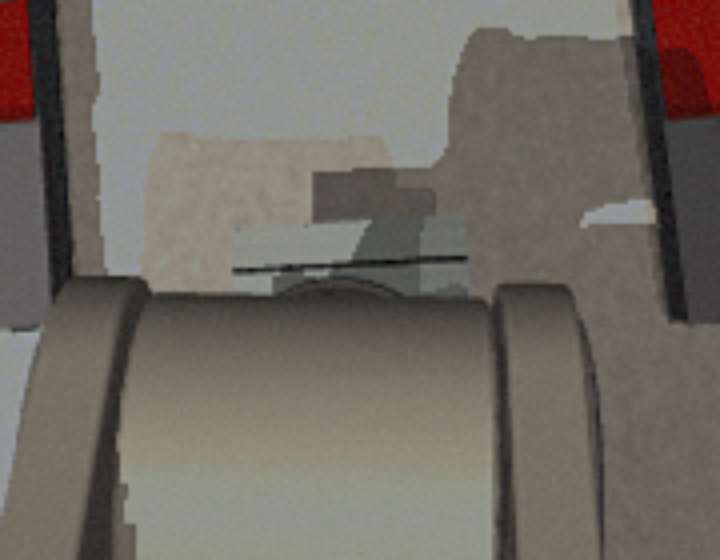

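```bash
cat >> h.py <<'E'
def strip(f,lo,hi,xr,yr,name,tcp):
    W=cloud(f);m=(W[...,2]>lo)&(W[...,2]<hi)&(W[...,0]>xr[0])&(W[...,0]<xr[1])&(W[...,1]>yr[0])&(W[...,1]<yr[1])
    p=W[m]; c=p.mean(0)
    A=np.c_[p[:,:2]-c[:2],np.ones(len(p))]
    k=np.linalg.lstsq(A,p[:,2],rcond=None)[0]
    res=p[:,2]-A@k; ok=abs(res)<4; k=np.linalg.lstsq(A[ok],p[ok,2],rcond=None)[0]
    print(name,len(p),"slope",k[:2].round(4),"z at tcp xy",(np.r_[tcp[:2]-c[:2],1]@k).round(2),"std",res[ok].std().round(2),rect(p[ok]))
    return m,W
E
python3 - <<'E'
from h import *
tcp=np.array([443.1,.3,130.8])
for n in("t3","s3"):
    f=dict(np.load(n+".npz")); m,W=strip(f,105,132,(400,530),(-80,80),n,tcp)
    # front edge: per column in top
    if n=="t3":
        A=np.array([W[np.where(m[:,u])[0][0],u] for u in range(240,294) if m[:,u].any()])
        c=np.polyfit(A[:,1],A[:,0],1);print("front edge yaw",np.degrees(np.arctan(-c[0])),"x at y0",c[1],"y range",A[:,1].min(),A[:,1].max())
        V=cv2.cvtColor(f["frame"],cv2.COLOR_RGB2GRAY)
        L=[]
        for u in range(240,296):
            col=V[258:272,u].astype(int);v=258+col.argmin(); 
            L.append((u,v))
        q=ray(f,L,121.); c=np.polyfit(q[:,1],q[:,0],1); ok=abs(q[:,0]-np.polyval(c,q[:,1]))<3
        c=np.polyfit(q[ok,1],q[ok,0],1);print("line yaw",np.degrees(np.arctan(-c[0])),"x at y0",c[1])
E
```

```text
t3 985 slope [-0.0023  0.0004] z at tcp xy 121.6 std 1.22 (array([482.1,   3.9]), array([ 36.9, 109.1]), 0.36)
front edge yaw 4.214684373210328 x at y0 497.6933390653413 y range -44.78753686361477 54.50290785506601
line yaw 4.35058122316065 x at y0 478.8699757064345
s3 1085 slope [-0.004  -0.0014] z at tcp xy 121.29 std 1.06 (array([461.1,   2.7]), array([ 83.4, 111.8]), 4.7)
```

Call:
send_rows(
  series=[
    [0.003, 0, 0.012, 0, -1, 0],
    [0.005, 0, 0.025, 0, -0.9, 0],
    [0.006, 0, 0.032, 0, 0, 0],
    [0.006, 0, 0.036, 0, 0, 0],
    [0.006, 0, 0.036, 0, 0, 0],
    [0.006, 0, 0.034, 0, 0, 0],
    [0.005, 0, 0.025, 0, 0, 0],
    [0.003, 0, 0.015, 0, 0, 0],
  ],
)

```text
clock: 6.25
eef_pos: [459.9, 220.5, 128.2]
tcp_rot: [-1.571, 0.001, 0.106]
contact_force: [-0.3, -0.5, -0.4]
opening: 0.155
```

Call:
send_rows(
  series=[
    [0.001, 0, 0.005, 0, 0, 0],
    [0, 0, 0, 0, 0, 0],
    [0, 0, 0, 0, 0, 0],
    [0, 0, 0, 0, 0, 0],
  ],
)

```text
clock: 6.65
eef_pos: [460.8, 222.2, 129.2]
tcp_rot: [-1.571, 0.0, 0.103]
contact_force: [-0.3, 0.4, -1.6]
opening: 0.152
```

```bash
python3 - <<'E'
from h import *
from rig import r,imaging
a=np.radians(6.0);n=np.array([539.5,230.4]);ax=np.array([np.cos(a),np.sin(a)])
p=n-70*ax
s=r.sense();go(s,[p[0],p[1],78],6.0)
for k in("scene","top"):
    f=imaging.grab_frame(k);np.savez(k+"4.npz",**f);cv2.imwrite(f"pics/{k}4.png",f["frame"][:,:,::-1])
    strip(f,105,132,(430,560),(140,310),k,s["eef_pos"])
E
```

```text
t 6.65 tcp [460.8 222.2 129.2] [-9.002e+01  3.000e-02  5.880e+00] F [-0.3  0.4 -1.6] M [-0.05 -0.    0.  ] open 0.152
shift(tool,mm) [ 9.1 51.2 -0.1] turn deg [ 0.02 -0.12 -0.03]
scene 1675 slope [-0.0085 -0.0012] z at tcp xy 119.88 std 1.02 (array([478.1, 225.3]), array([ 84.3, 110.7]), 5.94)
top 1427 slope [-0.0009 -0.0008] z at tcp xy 121.04 std 1.29 (array([476.9, 224.4]), array([ 80. , 110.2]), 5.95)
```

View pics/scene4.png

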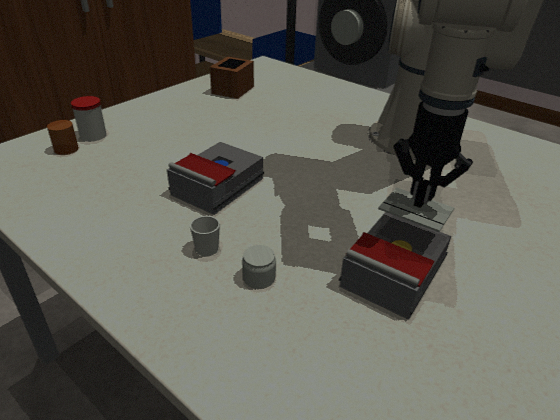

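View pics/top4.png

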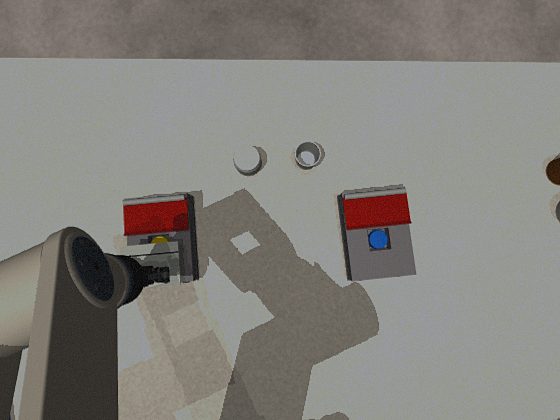

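Call:
send_rows(
  series=[
    [0.004, 0.005, 0, 0, 0, 0],
    [0.004, 0.01, 0, 0, 0, 0],
    [0, 0.012, 0, 0, 0, 0],
    [0, 0.01, 0, 0, 0, 0],
    [0, 0.008, 0, 0, 0, 0],
    [0, 0.006, 0, 0, 0, 0],
    [0, 0, 0, 0, 0, 0],
    [0, 0, 0, 0, 0, 0],
  ],
)

```text
clock: 7.55
eef_pos: [469.0, 224.2, 78.2]
tcp_rot: [-1.571, 0.0, 0.104]
contact_force: [-0.1, -0.4, -1.0]
opening: 0.152
```

```bash
python3 - <<'E'
from h import *
from rig import r,imaging
s=r.sense();go(s,[468.5,223,73.5],6.0)
E
```

```text
t 7.55 tcp [469.  224.2  78.2] [-9.00e+01  1.00e-02  5.95e+00] F [-0.1 -0.4 -1. ] M [ 0.01 -0.02 -0.04] open 0.152
shift(tool,mm) [-0.6  4.7 -1.1] turn deg [ 0.   -0.05 -0.01]
```

Call:
send_rows(
  series=[
    [0, 0.001, -0.0005, 0, 0, 0],
    [0, 0.001, -0.0005, 0, 0, 0],
    [0, 0.001, 0, 0, 0, 0],
    [0, 0.001, 0, 0, 0, 0],
    [0, 0, 0, 0, 0, 0],
    [0, 0, 0, 0, 0, 0],
  ],
)

```text
clock: 8.15
eef_pos: [469.1, 223.1, 74.3]
tcp_rot: [-1.571, 0.0, 0.104]
contact_force: [-0.5, -0.1, -1.7]
opening: 0.157
```

Call:
send_rows(
  series=[
    [0, 0.0005, 0, 0, 0, 0],
    [0, 0.0005, 0, 0, 0, 0],
    [0, 0, 0, 0, 0, 0],
  ],
)

```text
clock: 8.45
eef_pos: [469.0, 223.1, 73.2]
tcp_rot: [-1.571, 0.0, 0.104]
contact_force: [-0.0, 1.1, -1.9]
opening: 0.154
```

Call:
send_rows(
  series=[
    [0, 0.0005, 0, 0, 0, 0],
    [0, 0, 0, 0, 0, 0],
    [0, 0, 0, 0, 0, 0],
  ],
)

```text
clock: 8.75
eef_pos: [469.1, 223.1, 72.8]
tcp_rot: [-1.571, 0.0, 0.104]
contact_force: [-0.6, 0.4, -0.8]
opening: 0.15
```

Call:
send_rows(
  series=[
    [0, 0.0005, 0, 0, 0, 0],
    [0, 0, 0, 0, 0, 0],
    [0, 0, 0, 0, 0, 0],
  ],
)

```text
clock: 9.05
eef_pos: [469.1, 223.1, 72.5]
tcp_rot: [-1.571, -0.0, 0.104]
contact_force: [-2.4, -0.3, 4.8]
opening: 0.151
```

```bash
python3 - <<'E'
from h import *
from rig import r,imaging
s=r.sense();go(s,[468.5,223,73.5],6.0)
for k in("scene","top"):
    f=imaging.grab_frame(k);np.savez(k+"5.npz",**f)
    x,y=(340,180) if k=="scene" else (110,185)
    cv2.imwrite(f"pics/{k}5.png",cv2.resize(f["frame"][y:y+130,x:x+140],None,fx=4,fy=4)[:,:,::-1])
E
```

```text
t 9.05 tcp [469.1 223.1  72.5] [-9.00e+01 -1.00e-02  5.94e+00] F [-2.4 -0.3  4.8] M [-0.16  0.3  -0.07] open 0.151
shift(tool,mm) [-0.6 -1.  -0.1] turn deg [-0.   -0.06  0.01]
```

View pics/scene5.png

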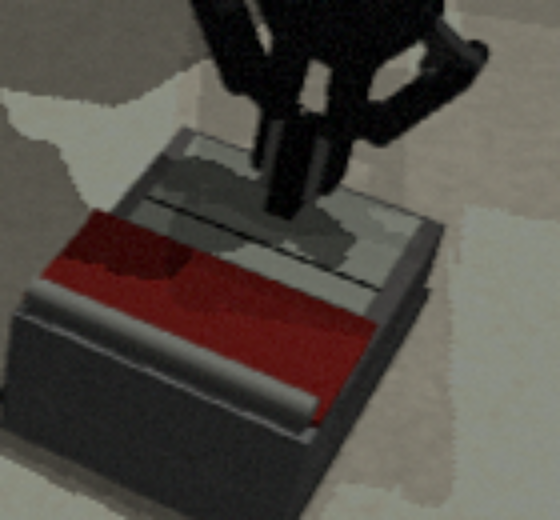

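View pics/top5.png

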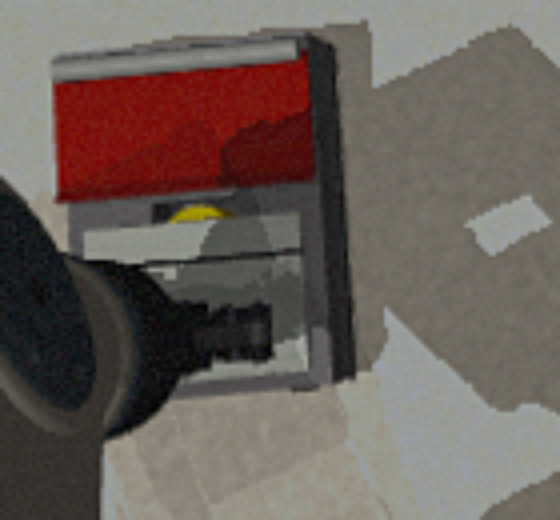

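Call:
send_rows(
  series=[
    [0, -0.0005, 0, 0, 0, 0],
    [0.002, 0, 0, 0, 0, 0],
    [0.003, 0, 0, 0, 0, 0],
    [0.003, 0, 0, 0, 0, 0],
    [0.003, 0, 0, 0, 0, 0],
    [0.003, 0, 0, 0, 0, 0],
    [0, 0, 0, 0, 0, 0],
    [0, 0, 0, 0, 0, 0],
  ],
)

```text
clock: 9.95
eef_pos: [483.0, 224.5, 72.7]
tcp_rot: [-1.571, 0.0, 0.104]
contact_force: [-0.2, 0.5, -0.9]
opening: 0.153
```

Call:
send_rows(
  series=[
    [0.002, 0, 0, 0, 0, 0],
    [0.002, 0, 0, 0, 0, 0],
    [0.002, 0, 0, 0, 0, 0],
    [0.002, 0, 0, 0, 0, 0],
    [0.002, 0, 0, 0, 0, 0],
    [0, 0, 0, 0, 0, 0],
    [0, 0, 0, 0, 0, 0],
  ],
)

```text
clock: 10.65
eef_pos: [493.0, 225.6, 72.8]
tcp_rot: [-1.571, 0.0, 0.104]
contact_force: [-0.0, -0.4, -1.4]
opening: 0.153
```

```bash
python3 - <<'E'
from h import *
from rig import r,imaging
a=np.radians(5.95);n=np.array([539.5,230.6]);ax=np.array([np.cos(a),np.sin(a)])
p=n+(26-56.2)*ax
s=r.sense();go(s,[p[0],p[1],73],6.0)
for k in("scene",):
    f=imaging.grab_frame(k);np.savez(k+"6.npz",**f)
    x,y=(340,180)
    cv2.imwrite(f"pics/{k}6.png",cv2.resize(f["frame"][y:y+130,x:x+140],None,fx=4,fy=4)[:,:,::-1])
E
```

```text
t 10.65 tcp [493.  225.6  72.8] [-90.     0.     5.94] F [-0.  -0.4 -1.4] M [ 0.02  0.04 -0.05] open 0.153
shift(tool,mm) [16.6 -0.2  0.2] turn deg [ 0.   -0.06 -0.  ]
```

View pics/scene6.png

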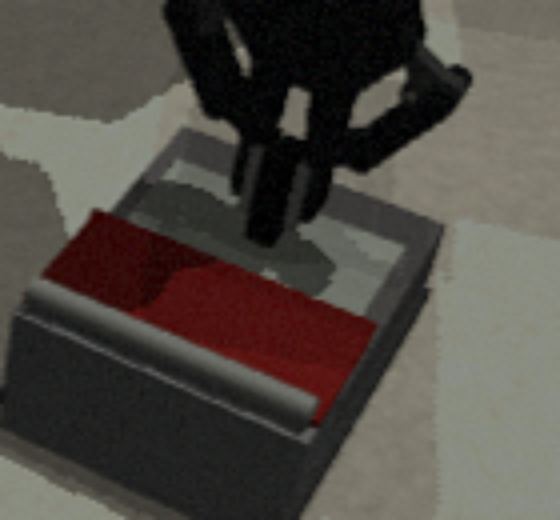

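Front edge is about 9 mm under the lap, the lap is unmoved and the force is about zero. I'll keep sliding.

Call:
send_rows(
  series=[
    [0.002, 0, 0, 0, 0, 0],
    [0.002, 0, 0, 0, 0, 0],
    [0.002, 0, 0, 0, 0, 0],
    [0.002, 0, 0, 0, 0, 0],
    [0.002, 0, 0, 0, 0, 0],
    [0, 0, 0, 0, 0, 0],
  ],
)

```text
clock: 11.3
eef_pos: [503.3, 226.7, 72.8]
tcp_rot: [-1.571, -0.0, 0.104]
contact_force: [-0.3, -0.5, -0.8]
opening: 0.152
```

Call:
send_rows(
  series=[
    [0.002, 0, 0, 0, 0, 0],
    [0.002, 0, 0, 0, 0, 0],
    [0.002, 0, 0, 0, 0, 0],
    [0.001, 0, 0, 0, 0, 0],
    [0, 0, 0, 0, 0, 0],
    [0, 0, 0, 0, 0, 0],
  ],
)

```text
clock: 11.9
eef_pos: [509.8, 227.3, 72.7]
tcp_rot: [-1.571, 0.0, 0.104]
contact_force: [0.3, 0.6, -1.2]
opening: 0.149
```

Call:
send_rows(
  series=[
    [0, 0.0005, 0, 0, 0, 0],
    [0, 0.0005, 0, 0, 0, 0],
    [0, 0, 0, 0, 0, 0],
    [0, 0, 0, 0, 0, 0],
    [0, 0, 0, 0, 0, 0],
  ],
)

```text
clock: 12.4
eef_pos: [509.8, 227.3, 72.6]
tcp_rot: [-1.571, -0.0, 0.104]
contact_force: [-3.7, -1.1, 7.6]
opening: 0.154
```

```bash
python3 - <<'E'
from h import *
from rig import r,imaging
a=np.radians(5.95);n=np.array([539.5,230.6]);ax=np.array([np.cos(a),np.sin(a)])
p=n+(26-56.2)*ax
s=r.sense();go(s,[p[0],p[1],73],6.0)
E
```

```text
t 12.4 tcp [509.8 227.3  72.6] [-9.00e+01 -1.00e-02  5.94e+00] F [-3.7 -1.1  7.6] M [-0.21  0.45 -0.03] open 0.154
shift(tool,mm) [-0.4 -0.4  0.2] turn deg [-0.   -0.06  0.01]
```

Call:
send_rows(
  series=[
    [0, 0.0005, 0, 0, 0, 0],
    [0, 0.0003, 0, 0, 0, 0],
    [0, 0, 0, 0, 0, 0],
    [0, 0, 0, 0, 0, 0],
    [0, 0, 0, 0, 0, 0],
    [0, 0, 0, 0, 0, 0],
  ],
)

```text
clock: 13.0
eef_pos: [509.8, 227.3, 72.6]
tcp_rot: [-1.571, -0.0, 0.104]
contact_force: [-5.3, -3.5, 18.6]
opening: 0.15
```

```bash
python3 - <<'E'
from h import *
from rig import r,imaging
s=r.sense();go(s,[509.4,227.4,73],6.0)
for k in("scene","top"):
    f=imaging.grab_frame(k);np.savez(k+"7.npz",**f)
    x,y=(340,180) if k=="scene" else (110,185)
    cv2.imwrite(f"pics/{k}7.png",cv2.resize(f["frame"][y:y+130,x:x+140],None,fx=4,fy=4)[:,:,::-1])
    W=cloud(f)
    g=dict(np.load(k+"0.npz"));W0=cloud(g);hsv=cv2.cvtColor(g["frame"],cv2.COLOR_RGB2HSV)
    rd=((hsv[...,0]<8)|(hsv[...,0]>172))&(hsv[...,1]>150)&(W0[...,1]>60)&(W0[...,2]>60)&(W0[...,0]<700)
    h2=cv2.cvtColor(f["frame"],cv2.COLOR_RGB2HSV);rd&=((h2[...,0]<8)|(h2[...,0]>172))&(h2[...,1]>150)
    d=(W-W0)[...,2][rd]; x0=W0[...,0][rd]; print(k,"lap dz",np.nanmedian(d),"near free edge",np.nanmedian(d[x0<550]))
    d=strip(f,62.,68 if k=="top" else 67,(425,540),(165,290),k,s["eef_pos"])
E
```

```text
t 13.0 tcp [509.8 227.3  72.6] [-9.00e+01 -1.00e-02  5.94e+00] F [-5.3 -3.5 18.6] M [-0.49  0.97  0.02] open 0.15
shift(tool,mm) [-0.4 -0.4  0.1] turn deg [-0.   -0.06  0.01]
scene lap dz -0.06576952165977445 near free edge -0.05422622453488657
scene 638 slope [0.01   0.0023] z at tcp xy 63.41 std 0.82 (array([488.8, 229. ]), array([ 78.5, 116.5]), 6.86)
top lap dz 0.0966183631394415 near free edge -0.07658499141473385
top 595 slope [ 0.0182 -0.002 ] z at tcp xy 64.08 std 1.2 (array([487.1, 220.1]), array([104.5, 110.7]), 0.69)
```

View pics/scene7.png

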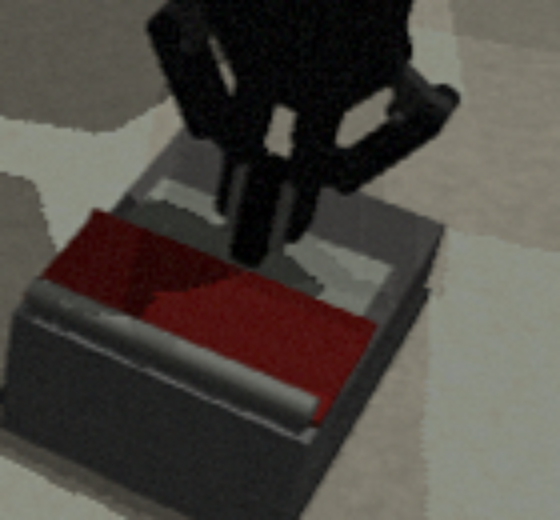

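View pics/top7.png

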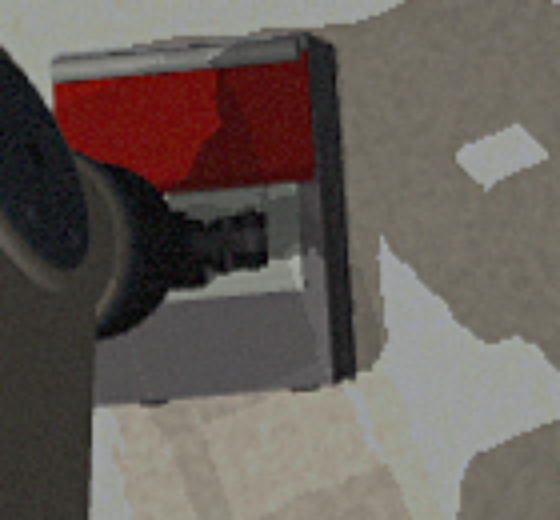

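```bash
python3 - <<'E'
from h import *
from rig import r
a=np.radians(5.95);n=np.array([539.5,230.6]);ax=np.array([np.cos(a),np.sin(a)]);ay=np.array([-ax[1],ax[0]])
f=dict(np.load("top7.npz"))
q=np.array([[303,289],[168,302],[297,184]])/4+[109.5,184.5]
p=ray(f,q,64.2)[:,:2]-n; print("top BR,back,right-at-lap (nose frame)",np.c_[p@ax,p@ay].round(1))
f=dict(np.load("scene7.npz"))
q=np.array([[395,265],[368,314],[168,180]])/4+[339.5,179.5]
p=ray(f,q,64.)[:,:2]-n; print("scene BL,left-at-lap,BR",np.c_[p@ax,p@ay].round(1))
s=r.sense();print(s["clock"],s["contact_force"],s["eef_pos"],abs(s["qvel"]).max())
E
```

```text
top BR,back,right-at-lap (nose frame) [[-53.5 -54.2]
 [-53.8  14.3]
 [ -0.3 -54.5]]
scene BL,left-at-lap,BR [[-54.8  56.8]
 [-16.   58.2]
 [-51.6 -50.3]]
13.1 [-6.13892447 -2.70635177 18.63784646] [509.82771449 227.32529595  72.54094858] 0.0020610593968778735
```

```bash
python3 - <<'E'
from rig import r
print(r.sign_off())
E
```

```text
the job is handed in; nothing more can be done
None
```

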